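# Fit the boxed-in filter funnel to the filtration manifold

### The job

Fit the spare filter funnel to the free place of the filtration manifold: it stands at the back of the grey kit tray, boxed in by two bottles, so first stand both bottles upright in the shallow steel tray. Take the black blanking cap off the manifold and lay it, open end down, in the empty front left bay of the kit tray, fetch the funnel and press it firmly down on the tapered spigot until its skirt sits right down on the collar and it stays there by itself. Then put each bottle back in the bay it came from, without knocking over a bottle or disturbing the other things on the bench.

Things in the scene. Friction and masses are not known exactly. Their poses are not given: they have to be found in the camera images.
- kit_tray: Grey kit tray, fixed, 113 (x) x 168 (y) mm; floor 3 mm thick, walls 3 mm, tops at 12 mm. Six bays, 52 mm square inside, at x +27.5 (back) and -27.5 (front), y +55 (left), 0, -55 mm. Bottles: back left, back right; funnel: back middle, a tab 46 mm wide, 70 high close behind it (x 53 to 57). Front left bay is empty. Origin: centre of underside, on the bench; x away from robot, y left, z up.
- funnel: White filter funnel, 68 mm high, 60 g, loose. Below, a skirt 35 mm wide with a conical socket: 28.3 mm at the mouth, narrowing upward 0.12 mm per mm, 29 mm deep. Above, from 32 to 68 mm, a round bowl 45 to 47 mm wide: grip it there. Starts upright in the back middle bay. Origin: centre of the underside (mouth of the socket), z up.
- open_head: Free head of the steel manifold, fixed. Origin: centre of its underside, 48 mm above the bench; x across the manifold, y along it. Collar 37 mm wide, top at z 17 mm; on it a spigot 28.6 mm wide at the foot, narrowing 0.12 mm per mm, 28 mm high, end chamfered, under the cap at first. By its weight the funnel stops 3 to 5 mm above the collar; about 8 N (15 is ample) drives it home.
- cap: Black ribbed blanking cap, 37 mm wide, 34 mm high, 30 g, closed on top; bore 32 mm wide, 30 mm deep, open below. Loosely over the spigot at first, its rim on the collar: lift straight up. Origin: centre of its open underside, z up. The manifold's other head, 101 mm along its bar (200 x 44 mm, top at 48 mm), bears a fixed funnel that reaches 133 mm above the bench.
- reagent: White reagent bottle with a wide red screw cap and a red band, body 30 mm wide, 70 mm high in all, about 80 g, loose. Starts in the back left or the back right bay. Origin: centre of its underside, z up. Its straight side reaches up to 43 mm: grip it 36 to 42 mm up.
- dropper: White dropper bottle with a green band and a slim white nozzle; body 30 mm wide and 60 mm high (straight up to 47 mm), 76 mm high in all, about 60 g, loose. Starts in the other of those two bays. Origin: centre of its underside, z up. Grip it about 38 to 42 mm up.
- steel_tray: Shallow steel tray, fixed, 110 (x) x 180 (y) mm, rim 12 mm high, walls and floor 2 mm, empty: the side area for the bottles. Origin: centre of its underside, on the bench; x, y along its sides, z up. Tray and manifold change places: one lies to the robot's left, the other to its right.
- beaker: Small white plastic beaker, 45 mm wide, 54 mm high, empty, on the bench to the right of the kit tray; leave it. Origin: centre of its underside.
- coverslip_box: Small blue box 39 x 47 x 16 mm in the front right bay of the kit tray; leave it. Origin: centre of its underside.
- bulb: Red rubber bulb, 35 mm wide, 45 mm high, in the front middle bay of the kit tray; leave it. Origin: centre of its underside.
Not all that is in view belongs to the job. Leave any yellow look-alike of the funnel alone.

How it is judged:
On the way, in this order (a step that is already met when the one before it is completed fails the run):
1. both bottles stand upright and released in the steel tray, the funnel still in its bay (x of reagent in the frame of steel_tray between -0.046 and 0.046 m and y of reagent in the frame of steel_tray between -0.081 and 0.081 m and z of reagent in the frame of steel_tray between -0.003 and 0.006 m and angle between each of reagent, dropper's own z axis and vertical below 0.12 rad and contact force between each of reagent, dropper and the fingers below 0.3 N and x of dropper in the frame of steel_tray between -0.046 and 0.046 m and y of dropper in the frame of steel_tray between -0.081 and 0.081 m and z of dropper in the frame of steel_tray between -0.003 and 0.006 m and distance of funnel from where it was at the start of the episode below 0.02 m), for 0.2 s.
2. the funnel is pressed home on the spigot and released, both bottles still in the steel tray (horizontal distance between funnel and open_head below 0.003 m and z of funnel in the frame of open_head below 0.019 m and angle between funnel's own z axis and vertical below 0.06 rad and contact force between each of funnel, reagent, dropper and the fingers below 0.3 N and linear speed of funnel below 0.02 m/s and x of reagent in the frame of steel_tray between -0.046 and 0.046 m and y of reagent in the frame of steel_tray between -0.081 and 0.081 m and z of reagent in the frame of steel_tray between -0.003 and 0.006 m and angle between each of reagent, dropper's own z axis and vertical below 0.12 rad and x of dropper in the frame of steel_tray between -0.046 and 0.046 m and y of dropper in the frame of steel_tray between -0.081 and 0.081 m and z of dropper in the frame of steel_tray between -0.003 and 0.006 m), for 0.2 s.
At the end, for the whole second after the job is handed in: Funnel upright on the spigot, its mouth within 2 mm of the collar and 3 mm of the axis; cap flat, open end down, in the front left bay (within 14 mm of its middle); each bottle upright in the bay it came from (within 28 mm of its start); all released and at rest (horizontal distance between funnel and open_head below 0.003 m and z of funnel in the frame of open_head below 0.019 m and angle between funnel's own z axis and vertical below 0.06 rad and contact force between each of funnel, cap, reagent, dropper and the fingers below 0.3 N and linear speed of each of funnel, cap, reagent, dropper below 0.02 m/s and x of cap in the frame of kit_tray between -0.0415 and -0.0135 m and y of cap in the frame of kit_tray between 0.041 and 0.069 m and z of cap in the frame of kit_tray between 0 and 0.007 m and angle between each of cap, reagent, dropper's own z axis and vertical below 0.12 rad and distance of each of reagent, dropper from where it was at the start of the episode below 0.028 m and z of reagent in the frame of kit_tray between 0 and 0.007 m and z of dropper in the frame of kit_tray between 0 and 0.007 m); the robot touches nothing.
It fails at once if a bottle is knocked over (angle between any of reagent, dropper's own z axis and vertical above 0.8 rad).
It fails at once if the beaker, the blue box or the rubber bulb is pushed more than 25 mm away (distance of any of beaker, coverslip_box, bulb from where it was at the start of the episode above 0.025 m).
It also fails if it takes over 134 s, if anything falls off the work surface, if the arm or the gripper's body presses on something with over 40 N, if the wrist force passes 120 N, or if a joint passes its speed limit or range.

### The arm

A 7-joint arm with a two-finger parallel gripper is mounted at the origin on a cart in front of the work surface, level with it; the furniture and walls round the work are solid. World frame = base frame: x ahead of the robot, y to its left, z up, the work surface at z = 0. Lengths are in m, angles in rad, forces in N, time in s.
With the tool pointing down it reaches from about 0.425 to 0.875 m from the base axis. Payload 9.9 kg.
Tool frame: the origin (TCP) lies at the very end of the fingers, on their centre line; the grasp point (between the pads) lies 19 mm behind it; z points along the fingers, y is the direction in which the jaws open and shut (so a half turn about z gives the same grasp; the last joint's range is limited). The gripper opens to 85 mm and grips with 20 to 120 N. Pads are 22 mm wide; open, the fingers measure 114 mm over their backs; the gripper's body (76 mm by 85 mm) begins 54 mm behind the grasp point. The pads swing forward as they close: fully open they stand 13 mm farther back than shut.
Start: joints at [1.025, 0.576, 0.025, 1.437, -0.015, 1.129, -0.057], TCP at [0.301, -0.604, 0.197] pointing down, gripper open.
Joint ranges: [-2.76, 2.76], [-0.34, 2.15], [-1.52, 1.57], [0.19, 2.46], [-1.09, 4.23], [0.17, 1.99], [-2.82, 2.82]. Speed limits (rad/s): [2.22, 2.22, 3.01, 3.01, 3.14, 3.14, 3.14].

### API

Orientations are given as a unit quaternion [x, y, z, w].
In Python, from bench import ctrl, imaging gives the robot as it stands. The module is installed in compiled form; this text tells all that it offers.
- The arm moves only by the tool carry_out, never from a script. Its argument "rows" is one flat list of numbers, 4 for each row, row after row: the shift along the tool's x, y, z in m, then the turn about the tool's z in degrees. In form: [dx, dy, dz, roll, dx, dy, dz, roll, ...]. A call has 1 to 10 rows; each row is the pose to reach, as a shift and turn from the pose commanded when the call began, along the tool's axes at that moment; what a row does not reach only later rows make up. A row lasts 1/8 s, in which the tool goes at most 62.5 mm and 10.7 degrees, less where a joint would pass 70% of its speed; a pose out of reach is approached as far as the arm can. A call with a gripper value outside its range is refused whole. "grip" is the closure in counts, from 0 (fully open) to 255 (shut), set as the call begins (left out, the last holds). The fingers move at their own pace and stop on an object; "squeeze" is the grip in N (left out, the last holds). Time passes only in rows, so rows that repeat a pose let the fingers close. It gives the time, the measured TCP pose, the force and the opening at its end, in the units of the state.
- ctrl.read_state(): the state, without advancing time (a new reading comes with each control period).
- imaging.snapshot(name): name is "scene" or "top" or "wrist"; returns the picture (420x560x3 uint8, blue, green, red); there is no depth.
- imaging.camera_params(name): a dict with "camera_matrix" (3x3 intrinsics, pixels), "cam_to_world" (4x4, takes a point from camera to world coordinates). Camera axes: x right, y down, z forward; pixel columns grow to the right and rows downward; lengths in m; the calibration is good to about 2 mm. A picture is of the moment at which its call begins: read the wrist's pose just before it. camera_params takes no time and is no camera call; for the wrist camera it gives the pose at the moment of the call.
- ctrl.sign_off(): hands the job in, once; it reports no verdict.
The state is a dict: "clock": time; "joint_positions": joint angles; "joint_velocities": joint speeds; "joint_efforts": joint torques, N m; "eef_pos": TCP position; "tcp_rot": TCP orientation; "ft_force": force on the tool from outside, world axes, zero at the start; "ft_torque": the same for the moment, N m; "width": finger opening in m.
Only numpy, scipy, OpenCV 4.12 (cv2) and the standard library are available. Lean on these libraries where they do the work, as an engineer would, in place of code of your own. Each camera call takes 0.05 s, during which the arm holds its last target. There are 200 camera calls.

## Working session

There is one attempt and no reset: what is moved stays moved. The work goes in short steps, Python scripts to look and compute and a tool call to move; the robot and the scene stay as the last step left them, time stands still between calls to the robot, and variables do not carry over. Pictures are saved under pics/ and viewed, about 12 in all and at most 16, crops included, and the job is handed in when it is done.

Besides the shell and the picture viewer there is one more tool, called after ">>>" by a JSON object that holds its "fn" and its "kwargs". carry_out: Moves the arm, as the interface text tells. Its arguments: {"type":"object","properties":{"rows":{"type":"array"},"grip":{"type":"number"},"squeeze":{"type":"number"}},"required":["rows"]}

```bash
mkdir -p pics
python3 - <<'E'
from bench import ctrl, imaging
import cv2,numpy as np
np.set_printoptions(precision=4,suppress=True)
for n in("scene","top"):
    im=imaging.snapshot(n); cv2.imwrite(f"pics/{n}0.png",im); p=imaging.camera_params(n); print(n,p)
print(ctrl.read_state())
E
```

```text
scene {'camera_matrix': array([[436.4451,   0.    , 288.2717],
       [  0.    , 436.4451, 199.7994],
       [  0.    ,   0.    ,   1.    ]]), 'cam_to_world': array([[-0.6466, -0.387 ,  0.6574, -0.0016],
       [-0.7626,  0.3077, -0.569 ,  0.3609],
       [ 0.0179, -0.8692, -0.4941,  0.4976],
       [ 0.    ,  0.    ,  0.    ,  1.    ]])}
top {'camera_matrix': array([[469.8123,   0.    , 281.1541],
       [  0.    , 469.8123, 200.3462],
       [  0.    ,   0.    ,   1.    ]]), 'cam_to_world': array([[-0.0335, -0.9759,  0.2157,  0.3851],
       [-0.9994,  0.0334, -0.004 , -0.1225],
       [-0.0033, -0.2158, -0.9764,  0.9937],
       [ 0.    ,  0.    ,  0.    ,  1.    ]])}
{'clock': 0.1, 'joint_positions': array([ 1.0252,  0.5765,  0.0249,  1.4378, -0.015 ,  1.129 , -0.0565]), 'joint_velocities': array([ 0.0002, -0.0005,  0.    , -0.0014, -0.0005, -0.0015,  0.0006]), 'joint_efforts': array([  0.0055, -76.73  ,   2.258 , -28.6606,   0.016 ,   0.0086,
        -0.    ]), 'eef_pos': array([ 0.3006, -0.6039,  0.196 ]), 'tcp_rot': array([ 0.9735,  0.2289, -0.0002, -0.0007]), 'ft_force': array([-0.5376,  0.2143, -0.1278]), 'ft_torque': array([ 0.0042,  0.0349, -0.0004]), 'width': 0.08538008023488847}
```

View pics/top0.png

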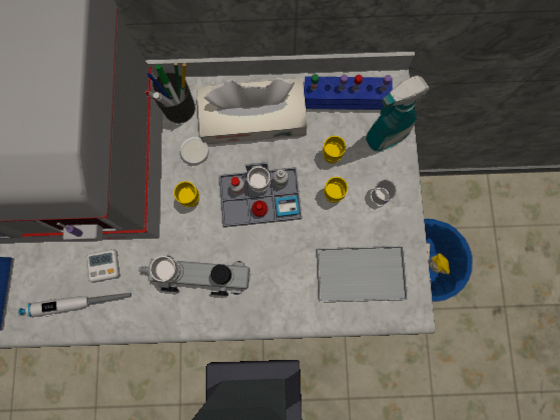

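View pics/scene0.png

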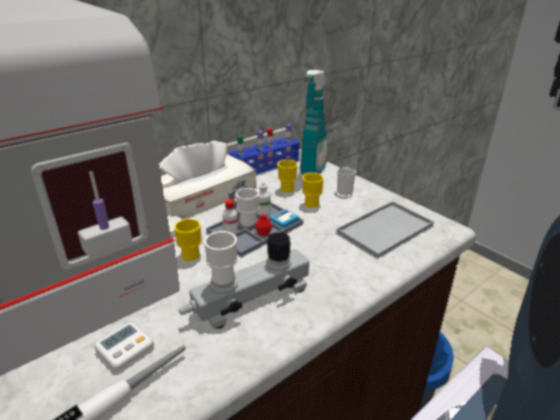

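The top view shows the kit tray around (260,197), with the reagent at (235,184), funnel at (258,180) and dropper at (281,178). The cap is at (221,274), the fixed funnel at (163,270) and the steel tray at (361,274). The scene view agrees: manifold on the left, steel tray on the right.

```bash
cat > h.py <<'E'
from bench import ctrl, imaging
import cv2,numpy as np
from scipy.spatial.transform import Rotation as R
np.set_printoptions(precision=4,suppress=True)
def cast(uv,z,p):
    K=p["camera_matrix"];T=p["cam_to_world"]
    d=T[:3,:3]@np.linalg.inv(K)@np.array([uv[0],uv[1],1.]);o=T[:3,3]
    return o+d*(z-o[2])/d[2]
def blobs(im,lo,hi,amin=20,roi=None):
    m=cv2.inRange(cv2.cvtColor(im,cv2.COLOR_BGR2HSV),np.array(lo),np.array(hi))
    if roi is not None:
        k=np.zeros_like(m);x0,y0,x1,y1=roi;k[y0:y1,x0:x1]=255;m&=k
    n,l,s,c=cv2.connectedComponentsWithStats(m)
    return [(c[i].round(1),s[i].tolist()) for i in range(1,n) if s[i][4]>=amin]
def shift(target,yaw=None):
    """tool-frame shift to move TCP to target (world) from measured pose; yaw of tool y axis (rad, mod pi)"""
    s=ctrl.read_state();r=R.from_quat(s["tcp_rot"]);d=r.inv().apply(np.array(target)-s["eef_pos"])
    y=r.as_matrix()[:,1];cur=np.arctan2(y[1],y[0]);t=None
    if yaw is not None: t=np.degrees((cur-yaw+np.pi/2)%np.pi-np.pi/2) # tool z down: +roll turns clockwise
    print("pos",s["eef_pos"],"shift mm",d*1e3,"roll",t,"cur yaw",np.degrees(cur),"t",s["clock"])
E
python3 - <<'E'
from h import *
im=cv2.imread("pics/top0.png");p=imaging.camera_params("top")
for nm,uv,z in [("cap",(221,274),.099),("fixf",(163,269),.133),("funnel",(258,178),.071),("reag",(235,182),.073),("drop",(280,174),.079),
 ("kitTL",(221,173),.012),("kitTR",(298,169),.012),("kitBR",(301,222),.012),("kitBL",(222,226),.012),("stTL",(317,249),.012),("stTR",(404,248),.012),("stBR",(406,300),.012),("stBL",(318,302),.012),("tissueFL",(199,141),.08),("tissueFR",(306,134),.08),("beaker",(380,195),.054),("dish",(194,151),.01)]:
    print(nm,cast(uv,z,p)[:2])
for nm,lo,hi in [("red",(0,150,80),(8,255,255)),("black",(0,0,0),(180,255,40))]:
    print(nm,blobs(im,lo,hi,15,(200,160,320,300)))
cv2.imwrite("pics/c1.png",cv2.resize(im[130:310,130:420],None,fx=2.7,fy=2.7,interpolation=cv2.INTER_CUBIC))
print(R.from_quat(ctrl.read_state()["tcp_rot"]).as_matrix())
w=imaging.camera_params("wrist");s=ctrl.read_state()
T=np.eye(4);T[:3,:3]=R.from_quat(s["tcp_rot"]).as_matrix();T[:3,3]=s["eef_pos"];print(w["camera_matrix"],np.linalg.inv(T)@w["cam_to_world"])
E
```

```text
cap [ 0.4445 -0.008 ]
fixf [0.4548 0.0931]
funnel [ 0.6371 -0.0808]
reag [ 0.6298 -0.0341]
drop [ 0.6418 -0.1258]
kitTL [0.6672 0.0018]
kitTR [ 0.6705 -0.1654]
kitBR [ 0.5537 -0.167 ]
kitBL [0.5508 0.0004]
stTL [ 0.4953 -0.198 ]
stTR [ 0.4912 -0.3799]
stBR [ 0.385  -0.3744]
stBL [ 0.387  -0.1946]
tissueFL [0.7173 0.0379]
tissueFR [ 0.7249 -0.182 ]
beaker [ 0.5971 -0.3295]
dish [0.72   0.0611]
red [(array([234.6, 180.6]), [231, 177, 8, 8, 52]), (array([259.3, 207.8]), [252, 201, 15, 15, 172])]
black [(array([220.6, 274.1]), [211, 265, 20, 20, 312]), (array([219.7, 292.9]), [211, 291, 17, 5, 56])]
[[ 0.8952  0.4456 -0.0007]
 [ 0.4456 -0.8952  0.0013]
 [-0.0001 -0.0015 -1.    ]]
[[348.8782   0.     279.2461]
 [  0.     348.8782 214.1428]
 [  0.       0.       1.    ]] [[ 0.0005 -0.9561 -0.2931  0.075 ]
 [ 1.      0.0006 -0.0001 -0.0011]
 [ 0.0003 -0.2931  0.9561 -0.1775]
 [ 0.      0.      0.      1.    ]]
```

View pics/c1.png

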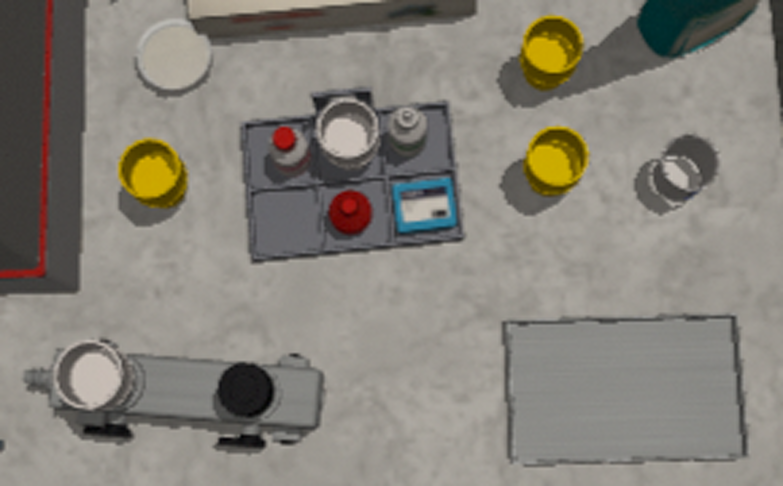

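```bash
python3 -c "
from h import *
shift([.6,-.08,.2],0)"
```

```text
pos [ 0.3006 -0.6039  0.196 ] shift mm [ 501.5177 -335.5593   -3.5034] roll -63.537440184925586 cur yaw -63.537440184925586 t 0.1
```

>>> {"fn": "carry_out", "kwargs": {"rows": [63,-42,-4,-8,125,-84,-4,-16]}}

```text
clock: 0.35
eef_pos: [0.363, -0.4946, 0.2012]
tcp_rot: [0.932, 0.364, -0.0, -0.0]
ft_force: [1.9, 0.1, 0.9]
width: 0.0853
```

I sent that move in mm instead of metres. The per-row limits capped it, and it went the intended way. From here I use metres.

```bash
python3 -c "
from h import *
shift([.6,-.08,.2],0)"
```

```text
pos [ 0.363  -0.4946  0.2012] shift mm [ 455.2079 -144.4776    1.3511] roll -47.359957129713656 cur yaw -47.359957129713656 t 0.35
```

>>> {"fn": "carry_out", "kwargs": {"rows": [0.05,-0.016,0.0,-6,0.1,-0.032,0.0,-12,0.15,-0.048,0.0,-18,0.2,-0.064,0.0,-24,0.25,-0.08,0.0,-30,0.3,-0.096,0.0,-36,0.35,-0.112,0.0,-42,0.4,-0.128,0.0,-47,0.455,-0.144,0.0,-47,0.455,-0.144,0.0,-47]}}

```text
clock: 1.6
eef_pos: [0.6028, -0.0763, 0.2013]
tcp_rot: [0.708, 0.706, 0.001, -0.001]
ft_force: [-0.3, -1.0, 0.4]
width: 0.0854
```

```bash
python3 -c "
from h import *
shift([.6,-.08,.2],0)
p=imaging.camera_params('wrist');im=imaging.snapshot('wrist');cv2.imwrite('pics/w1.png',im)
print(imaging.camera_params('wrist')['cam_to_world'])
np.save('w1.npy',p['cam_to_world'])"
```

```text
pos [ 0.6028 -0.0763  0.2013] shift mm [-3.6691 -2.822   1.2684] roll -0.10028655377541343 cur yaw -0.10028655377540945 t 1.6
[[ 1.     -0.0042 -0.0019  0.6018]
 [-0.0046 -0.9564 -0.2919 -0.0041]
 [-0.0006  0.2919 -0.9564  0.3788]
 [ 0.      0.      0.      1.    ]]
```

View pics/w1.png

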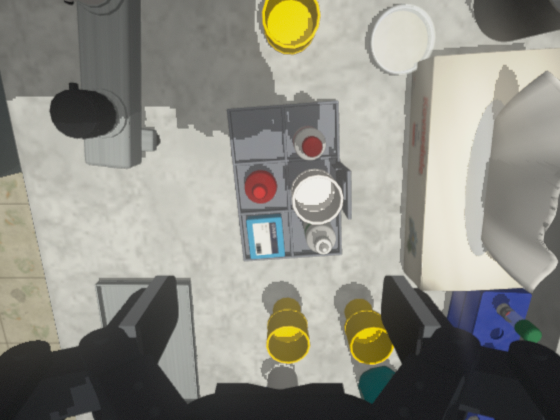

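Wrist view: the tray corners are at about (228,107), (337,100) and (245,261). The reagent cap is at (312,146), funnel rim (317,197), dropper nozzle (322,243), box (266,237), bulb (260,188) and black cap (80,113). The tissue box starts at column ~410.

Run:
```python
from h import *
im=cv2.imread("pics/w1.png");p=imaging.camera_params("wrist");p["cam_to_world"]=np.load("w1.npy")
print("red",blobs(im,(0,120,60),(10,255,255),30,(225,90,350,265)),blobs(im,(170,120,60),(180,255,255),30,(225,90,350,265)))
print("blue",blobs(im,(95,120,60),(110,255,255),30,(225,190,350,265)))
print("black",blobs(im,(0,0,0),(180,255,45),200,(40,70,140,150)))
print("white",blobs(im,(0,0,170),(180,60,255),15,(285,120,350,262)))
for nm,uv,z in [("reag",(312,146),.073),("funnel",(317.5,197),.071),("drop",(322,244),.079),("kBL",(228,107),.012),("kTL",(338,100),.012),("kFR",(245,261),.012),("kTR",(341,253),.012),("tiss",(410,180),.03),("tissTop",(418,180),.09)]:
    print(nm,cast(uv,z,p)[:2])
cv2.imwrite("pics/c2.png",cv2.resize(im[90:270,215:365],None,fx=4,fy=3.3333*1.0,interpolation=cv2.INTER_CUBIC))
```

```text
red [(array([311.7, 146.2]), [303, 137, 18, 19, 269]), (array([260.3, 186.8]), [245, 171, 31, 32, 763])] []
blue [(array([266. , 235.9]), [247, 217, 38, 41, 503])]
black [(array([ 81.9, 104.8]), [51, 83, 64, 39, 1591])]
white [(array([344.6, 141.9]), [339, 120, 11, 49, 454]), (array([309.4, 152.8]), [296, 144, 30, 16, 84]), (array([314.9, 194.3]), [292, 175, 52, 50, 1212]), (array([313.5, 210.5]), [310, 210, 8, 2, 16]), (array([332.4, 247.6]), [285, 212, 65, 50, 669]), (array([322.7, 240.3]), [308, 226, 28, 29, 373])]
reag [ 0.631  -0.0321]
funnel [ 0.6374 -0.078 ]
drop [ 0.642  -0.1207]
kBL [0.5512 0.0005]
kTL [0.6615 0.0071]
kFR [ 0.5633 -0.1682]
kTR [ 0.6728 -0.1584]
tiss [ 0.7354 -0.0706]
tissTop [ 0.7193 -0.0586]
```

View pics/c2.png

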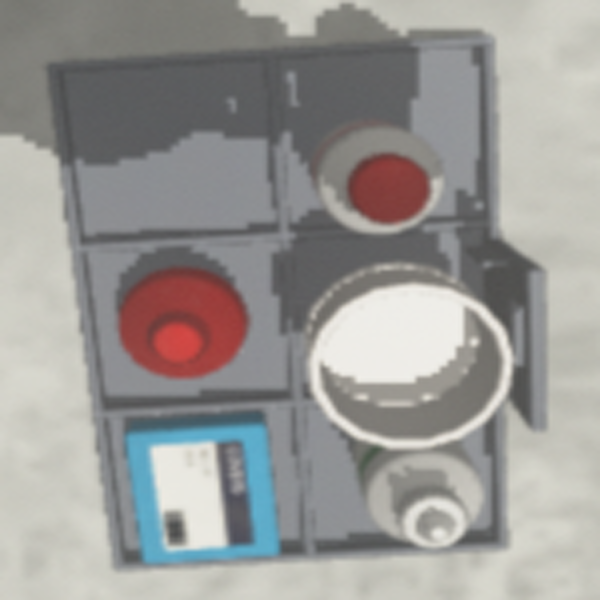

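>>> {"fn": "carry_out", "kwargs": {"rows": [0.043,0.028,0.0,0,0.043,0.028,0.05,0,0.043,0.028,0.1,0,0.043,0.028,0.14,0,0.043,0.028,0.165,0,0.043,0.028,0.18,0,0.043,0.028,0.18,0,0.043,0.028,0.18,0], "grip": 0, "squeeze": 30}}

```text
clock: 2.65
eef_pos: [0.6303, -0.0401, 0.0229]
tcp_rot: [0.711, 0.704, 0.001, 0.001]
ft_force: [0.9, 0.3, -0.1]
width: 0.0854
```

```bash
python3 -c "
from h import *
shift([.6305,-.033,.021],0)
a=imaging.snapshot('wrist');b=imaging.snapshot('scene')
cv2.imwrite('pics/w2.png',np.hstack([a[:,100:500],cv2.resize(b[130:330,150:350],(420,420))]))"
```

```text
pos [ 0.6303 -0.0401  0.0229] shift mm [7.0762 0.1339 1.8722] roll -0.568964405028922 cur yaw -0.568964405028927 t 2.65
```

View pics/w2.png

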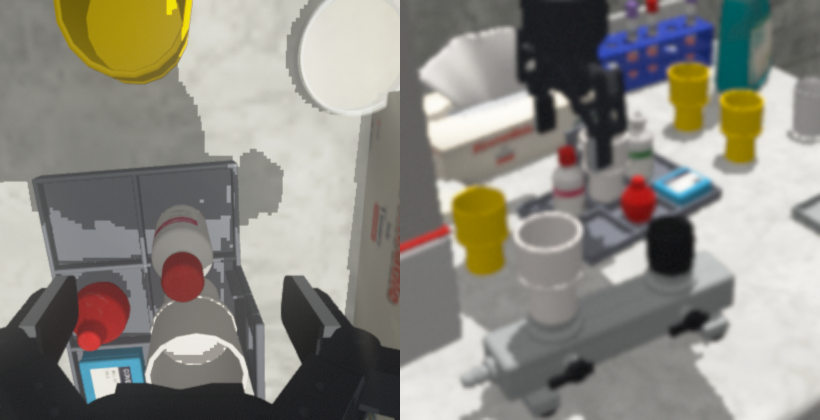

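The picture shows the bottle still ahead (+y) of the finger line. I'll re-measure with this view.

```bash
python3 -c "
from h import *
p=imaging.camera_params('wrist')
s=ctrl.read_state();print(s['ft_force'])
im=cv2.imread('pics/w2.png')[:,:400]
b=blobs(im,(0,120,60),(10,255,255),100);print(b)
print(cast((283,276),.071,p),cast((283,277),.066,p))
# base of bottle-side: grip height band centre  (body shoulder)
print('funnel',cast((297,352),.071,p))
shift([.6305,-.033,.021],0)"
```

```text
[ 0.7462 -0.0964 -0.969 ]
[(array([182.1, 277. ]), [162, 253, 42, 49, 1642]), (array([100.1, 314.9]), [73, 282, 56, 69, 2830])]
[ 0.6316 -0.0302  0.071 ] [ 0.6317 -0.0332  0.066 ]
funnel [ 0.6376 -0.0674  0.071 ]
pos [ 0.6304 -0.0398  0.023 ] shift mm [6.826  0.0395 2.0011] roll -0.55166090860673 cur yaw -0.551660908606732 t 2.75
```

>>> {"fn": "carry_out", "kwargs": {"rows": [0.007,0,0.001,0,0.007,0,0.001,0,0.007,0,0.001,0]}}

```text
clock: 3.12
eef_pos: [0.6297, -0.0325, 0.0209]
tcp_rot: [0.71, 0.704, 0.0, 0.0]
ft_force: [-0.2, -0.2, 0.0]
width: 0.0854
```

>>> {"fn": "carry_out", "kwargs": {"rows": [0,0,0,0,0,0,0,0,0,0,0,0,0,0,0,0,0,0,0,0,0,0,0,0], "grip": 255, "squeeze": 30}}

```text
clock: 3.88
eef_pos: [0.6298, -0.0327, 0.0208]
tcp_rot: [0.71, 0.704, 0.0, 0.0]
ft_force: [0.8, 0.4, 0.0]
width: 0.0157
```

>>> {"fn": "carry_out", "kwargs": {"rows": [0,0,0,0,0,0,0,0]}}

```text
clock: 4.12
eef_pos: [0.6298, -0.0328, 0.0208]
tcp_rot: [0.71, 0.704, 0.0, 0.0]
ft_force: [1.0, -0.2, 1.1]
width: 0.0163
```

```bash
python3 -c "
from h import *
a=imaging.snapshot('wrist');b=imaging.snapshot('scene')
cv2.imwrite('pics/w3.png',np.hstack([a[:,100:500],cv2.resize(b[130:330,150:350],(420,420))]))
p=imaging.camera_params('top');im=imaging.snapshot('top');print(blobs(im,(0,150,80),(8,255,255),15,(200,160,320,300)))"
```

```text
[]
```

View pics/w3.png

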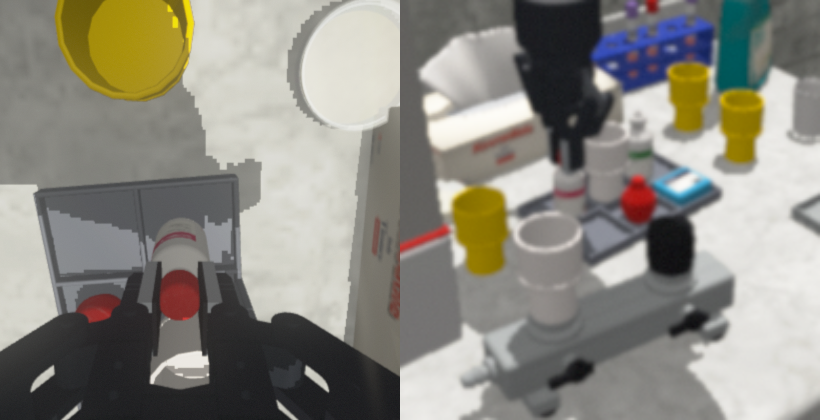

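```bash
python3 -c "
from h import *
p=imaging.camera_params('scene');T=np.linalg.inv(p['cam_to_world'])
def proj(X):
    q=p['camera_matrix']@(T[:3,:3]@np.array(X)+T[:3,3]);return q[:2]/q[2]
for z in (.003,.021,.03,.04,.046,.056,.073):print(z,proj([.63,-.033,z]),(proj([.63,-.033,z])-[150,130])*2.1+[400,0])
im=imaging.snapshot('scene');cv2.imwrite('pics/s3.png',cv2.resize(im[180:250,200:300],None,fx=7,fy=7,interpolation=cv2.INTER_CUBIC))
s=ctrl.read_state();print(s['joint_positions'],s['width'])
"
```

```text
0.003 [230.5451 231.5304] [569.1447 213.2138]
0.021 [230.1188 224.0468] [568.2494 197.4982]
0.03 [229.9023 220.2476] [567.7949 189.5199]
0.04 [229.6592 215.9805] [567.2844 180.559 ]
0.046 [229.512  213.3968] [566.9752 175.1332]
0.056 [229.2644 209.0509] [566.4553 166.0068]
0.073 [228.8369 201.5467] [565.5575 150.2481]
[ 0.1522  0.7081 -0.2855  1.7392  0.2771  0.7337 -0.2847] 0.015948373640962982
```

View pics/s3.png

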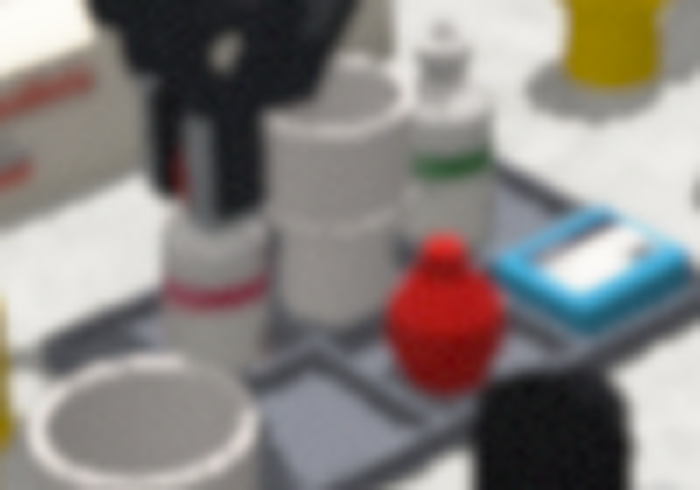

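```bash
python3 -c "
from h import *
p=imaging.camera_params('wrist');T=np.linalg.inv(p['cam_to_world'])
def proj(X):
    q=p['camera_matrix']@(T[:3,:3]@np.array(X)+T[:3,3]);return q[:2]/q[2]-[100,0]
for z in (.021,.03,.04,.046,.056,.073):print(z,proj([.638,-.022,z]),proj([.638,-.044,z]), 'bottle',proj([.63,-.033,z]))
print(p['cam_to_world'])
"
```

```text
0.021 [194.8278 233.2558] [194.6625 270.2397] bottle [180.1975 252.1796]
0.03 [195.5784 239.2783] [195.3795 277.7607] bottle [180.2479 258.9841]
0.04 [196.5013 246.683 ] [196.258  286.9753] bottle [180.3098 267.3353]
0.046 [197.1064 251.5384] [196.8322 292.9982] bottle [180.3503 272.8024]
0.056 [198.2144 260.4285] [197.8798 303.9865] bottle [180.4244 282.794 ]
0.073 [200.4481 278.3501] [199.977 325.984] bottle [180.5731 302.8642]
[[ 1.     -0.0086 -0.0023  0.6301]
 [-0.0089 -0.9561 -0.2929  0.0432]
 [ 0.0003  0.2929 -0.9561  0.1983]
 [ 0.      0.      0.      1.    ]]
```

Both cameras put the fingertips about 28 mm above the stated TCP height, so the pads closed on the bottle's neck and not its body. I'll open, go 24 mm lower while watching the force, and grip again.

>>> {"fn": "carry_out", "kwargs": {"rows": [0,0,0,0,0,0,0,0,0,0,0,0,0,0,0,0,0,0,0,0,0,0,0.008,0,0,0,0.016,0,0,0,0.016,0], "grip": 0}}

```text
clock: 5.32
eef_pos: [0.6289, -0.0327, 0.0037]
tcp_rot: [0.71, 0.704, -0.001, -0.001]
ft_force: [1.0, 0.9, 1.3]
width: 0.0853
```

```bash
python3 -c "
from h import *
p=imaging.camera_params('scene');T=np.linalg.inv(p['cam_to_world'])
def proj(X):
    q=p['camera_matrix']@(T[:3,:3]@np.array(X)+T[:3,3]);return q[:2]/q[2]
s=ctrl.read_state();print(s['eef_pos'],s['ft_force'],s['width'])
im=imaging.snapshot('scene');x0,y0=200,170
c=cv2.resize(im[y0:y0+80,x0:x0+110],None,fx=7,fy=7,interpolation=cv2.INTER_CUBIC)
for z in (.012,.03,.05):
  for x in (.5875,.6725):
    u=(proj([x,-.033,z])-[x0,y0])*7;cv2.circle(c,(int(u[0]),int(u[1])),3,(0,0,255),-1)
cv2.imwrite('pics/s4.png',c)
"
```

```text
[ 0.6289 -0.0327  0.0037] [1.018  0.8785 1.2766] 0.08529849972898035
```

View pics/s4.png

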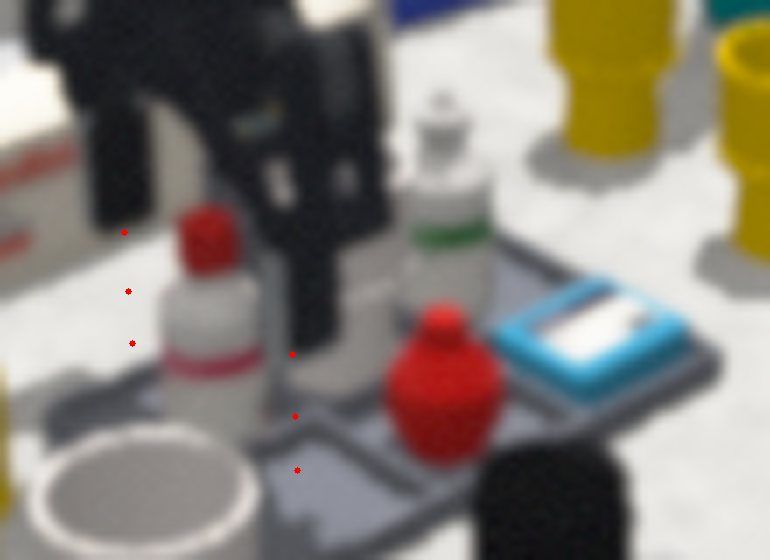

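>>> {"fn": "carry_out", "kwargs": {"rows": [0,0.001,0.01,0,0,0.001,0.01,0,0,0.001,0.01,0]}}

```text
clock: 5.75
eef_pos: [0.6306, -0.0327, -0.0053]
tcp_rot: [0.71, 0.704, -0.0, -0.0]
ft_force: [-0.0, 0.6, -0.5]
width: 0.0853
```

>>> {"fn": "carry_out", "kwargs": {"rows": [0,0,0,0,0,0,0,0,0,0,0,0,0,0,0,0,0,0,0,0,0,0,0,0], "grip": 255, "squeeze": 30}}

```text
clock: 6.5
eef_pos: [0.6309, -0.0328, -0.005]
tcp_rot: [0.71, 0.704, 0.0, 0.0]
ft_force: [0.2, -1.0, 4.8]
width: 0.0285
```

>>> {"fn": "carry_out", "kwargs": {"rows": [0,0,-0.03,0,0,0,-0.07,0,0,0,-0.11,0,-0.036,-0.031,-0.11,0,-0.072,-0.062,-0.11,0,-0.108,-0.093,-0.11,0,-0.144,-0.124,-0.11,0,-0.18,-0.155,-0.11,0,-0.217,-0.186,-0.11,0,-0.217,-0.186,-0.11,0]}}

```text
clock: 7.75
eef_pos: [0.4391, -0.2514, 0.1043]
tcp_rot: [0.713, 0.701, -0.001, -0.001]
ft_force: [-0.2, 1.6, -0.3]
width: 0.0283
```

```bash
python3 -c "
from h import *
shift([.445,-.25,-.005],0)
s=ctrl.read_state();print(s['ft_force'],s['width'])
"
```

```text
pos [ 0.4391 -0.2514  0.1043] shift mm [  1.5583   6.2235 109.3115] roll -0.9117911654379026 cur yaw -0.9117911654378973 t 7.75
[-0.2332  1.6023 -0.3167] 0.028272873944553523
```

>>> {"fn": "carry_out", "kwargs": {"rows": [0.001,0.005,0.04,0,0.001,0.005,0.075,0,0.001,0.005,0.095,0,0.001,0.005,0.103,0,0.001,0.005,0.109,0,0.001,0.005,0.109,0,0.001,0.005,0.109,0]}}

```text
clock: 8.62
eef_pos: [0.448, -0.2472, -0.0036]
tcp_rot: [0.71, 0.704, 0.0, 0.001]
ft_force: [0.1, -0.1, -0.9]
width: 0.0287
```

```bash
python3 -c "
from h import *
shift([.445,-.25,-.005],0)
s=ctrl.read_state();print(s['ft_force'],s['width'])
a=imaging.snapshot('wrist');b=imaging.snapshot('scene')
cv2.imwrite('pics/w5.png',np.hstack([a[:,100:500],cv2.resize(b[130:270,310:450],(420,420))]))
"
```

```text
pos [ 0.448  -0.2472 -0.0036] shift mm [-2.7955 -3.0132  1.3566] roll -0.5467081436632908 cur yaw -0.546708143663296 t 8.625
[ 0.1351 -0.068  -0.9134] 0.028696016479207456
```

View pics/w5.png

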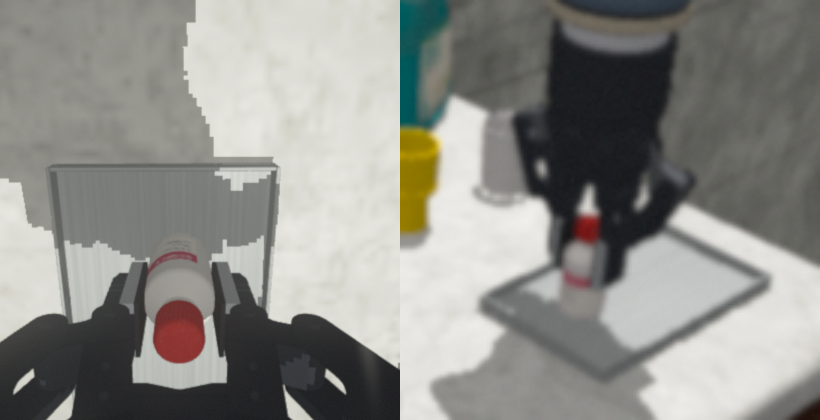

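Picture w5: the reagent is held upright by the body, its cap at (180,330), just over the steel tray floor. I'll lower it a touch, release and go for the dropper.

>>> {"fn": "carry_out", "kwargs": {"rows": [0,0,0.002,0,0,0,0.002,0]}}

```text
clock: 8.98
eef_pos: [0.4478, -0.2472, -0.0061]
tcp_rot: [0.71, 0.704, 0.0, 0.0]
ft_force: [0.2, -0.8, 1.5]
width: 0.0285
```

>>> {"fn": "carry_out", "kwargs": {"rows": [0,0,0,0,0,0,0,0,0,0,0,0,0,0,0,0,0,0,0,0,0,0,-0.04,0,0,0,-0.09,0,0,0,-0.13,0,0,0,-0.13,0], "grip": 0}}

```text
clock: 10.1
eef_pos: [0.4493, -0.2478, 0.1266]
tcp_rot: [0.711, 0.704, 0.001, 0.003]
ft_force: [0.7, 0.3, -0.9]
width: 0.0851
```

```bash
python3 -c "
from h import *
shift([.642,-.1235,.10],0)
"
```

```text
pos [ 0.4493 -0.2478  0.1266] shift mm [126.3003 191.3154  27.2188] roll -0.5630130637587946 cur yaw -0.5630130637587963 t 10.1
```

>>> {"fn": "carry_out", "kwargs": {"rows": [0.025,0.038,0.0,0,0.05,0.076,0,0,0.076,0.114,0.0,0,0.101,0.152,0.0,0,0.126,0.191,0.0,0,0.126,0.191,0.0,0,0.126,0.191,0.0,0]}}

```text
clock: 10.98
eef_pos: [0.6387, -0.1232, 0.1225]
tcp_rot: [0.71, 0.704, -0.001, -0.001]
ft_force: [-0.2, 0.3, 0.4]
width: 0.0854
```

```bash
python3 -c "
from h import *
shift([.642,-.1235,-.004],0)
im=imaging.snapshot('top');p=imaging.camera_params('top');print(blobs(im,(0,150,60),(10,255,255),15,(300,240,420,310)))
p=imaging.camera_params('wrist');im=imaging.snapshot('wrist')
print(blobs(im,(0,0,150),(180,50,255),40,(230,200,350,320)),blobs(im,(40,80,30),(85,255,255),10))
T=np.linalg.inv(p['cam_to_world']);q=p['camera_matrix']@(T[:3,:3]@np.array([.642,-.1235,.079])+T[:3,3]);u=q[:2]/q[2]
cv2.circle(im,(int(u[0]),int(u[1])),2,(0,0,255),-1);print(u);cv2.imwrite('pics/w6.png',im[:,100:500])
"
```

```text
pos [ 0.6387 -0.1232  0.1225] shift mm [ -0.2588   3.5673 126.4435] roll -0.5311570088002131 cur yaw -0.5311570088002132 t 10.975
[]
[(array([291.8, 218.1]), [268, 200, 46, 36, 1043]), (array([298.9, 262.8]), [230, 200, 120, 120, 7503])] [(array([555.5, 334.1]), [550, 324, 10, 23, 156])]
[284.9803 225.1673]
```

View pics/w6.png

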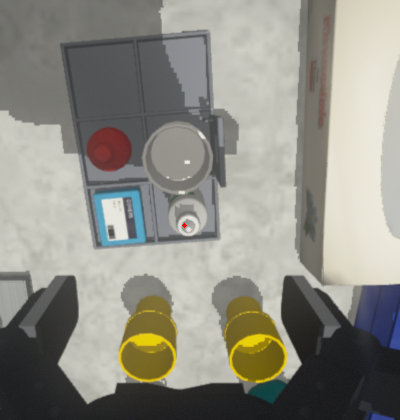

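Picture w6: the predicted dropper tip dot (185,225) falls within 2 px of the nozzle at (187,225). I'll go down and grip.

>>> {"fn": "carry_out", "kwargs": {"rows": [0,0.005,0.0,0,0,0.005,0.04,0,0,0.005,0.08,0,0,0.005,0.105,0,0,0.005,0.12,0,0,0.005,0.127,0,0,0.005,0.127,0,0,0.005,0.127,0]}}

```text
clock: 12.08
eef_pos: [0.6455, -0.123, -0.0022]
tcp_rot: [0.71, 0.704, 0.0, 0.001]
ft_force: [0.4, 0.7, 0.5]
width: 0.0859
```

>>> {"fn": "carry_out", "kwargs": {"rows": [0,0,0,0,0,0,0,0,0,0,0,0,0,0,0,0,0,0,0,0,0,0,0,0], "grip": 255, "squeeze": 30}}

```text
clock: 12.82
eef_pos: [0.6449, -0.1229, -0.003]
tcp_rot: [0.71, 0.704, 0.0, 0.0]
ft_force: [-1.0, 0.2, 4.7]
width: 0.0286
```

>>> {"fn": "carry_out", "kwargs": {"rows": [0,0,-0.03,0,0,0,-0.07,0,0,0,-0.11,0,0,0,-0.11,0]}}

```text
clock: 13.32
eef_pos: [0.6469, -0.123, 0.1099]
tcp_rot: [0.71, 0.704, 0.002, 0.002]
ft_force: [2.0, -0.9, -0.7]
width: 0.0287
```

```bash
python3 -c "
from h import *
shift([.445,-.325,-.004],0)
im=imaging.snapshot('top');p=imaging.camera_params('top')
b=blobs(im,(0,100,60),(10,255,255),10,(310,230,420,310))+blobs(im,(170,100,60),(180,255,255),10,(310,230,420,310));print(b)
for c,_ in b: print(cast(c,.07,p))
"
```

```text
pos [ 0.6469 -0.123   0.1099] shift mm [-203.8931 -200.6469  112.8793] roll -0.5491313083800583 cur yaw -0.5491313083800625 t 13.325
[]
```

>>> {"fn": "carry_out", "kwargs": {"rows": [-0.034,-0.034,0,0,-0.068,-0.067,0,0,-0.102,-0.1,0,0,-0.136,-0.134,0,0,-0.17,-0.167,0,0,-0.204,-0.2,0,0,-0.204,-0.2,0.03,0,-0.204,-0.2,0.06,0,-0.204,-0.2,0.08,0,-0.204,-0.2,0.08,0]}}

```text
clock: 14.62
eef_pos: [0.4412, -0.3239, 0.0244]
tcp_rot: [0.71, 0.704, -0.0, -0.002]
ft_force: [0.1, -0.1, -0.2]
width: 0.0287
```

```bash
python3 -c "
from h import *
shift([.445,-.325,-.004],0)
"
```

```text
pos [ 0.4412 -0.3239  0.0244] shift mm [-1.1868  3.9737 28.3881] roll -0.523934348546417 cur yaw -0.5239343485464225 t 14.625
```

>>> {"fn": "carry_out", "kwargs": {"rows": [0,0.002,0.015,0,0,0.002,0.023,0,0,0.002,0.028,0,0,0.002,0.028,0,0,0.002,0.029,0]}}

```text
clock: 15.25
eef_pos: [0.4451, -0.3252, -0.0019]
tcp_rot: [0.71, 0.704, 0.0, 0.0]
ft_force: [-0.0, -0.5, -0.8]
width: 0.0284
```

```bash
python3 -c "
from h import *
shift([.445,-.325,-.004],0)
print(ctrl.read_state()['ft_force'])
"
```

```text
pos [ 0.4451 -0.3252 -0.0019] shift mm [ 0.1537 -0.1397  2.1017] roll -0.543609230774725 cur yaw -0.5436092307747279 t 15.25
[-0.0457 -0.4956 -0.7558]
```

>>> {"fn": "carry_out", "kwargs": {"rows": [0,0,0.002,0,0,0,0.002,0]}}

```text
clock: 15.5
eef_pos: [0.4451, -0.3252, -0.004]
tcp_rot: [0.71, 0.704, 0.0, 0.0]
ft_force: [0.1, -0.6, 2.1]
width: 0.029
```

>>> {"fn": "carry_out", "kwargs": {"rows": [0,0,0,0,0,0,0,0,0,0,0,0,0,0,0,0,0,0,0,0,0,0,-0.04,0,0,0,-0.09,0,0,0,-0.14,0,0,0,-0.19,0,0,0,-0.19,0], "grip": 0}}

```text
clock: 16.75
eef_pos: [0.4469, -0.3261, 0.1896]
tcp_rot: [0.711, 0.704, 0.001, 0.004]
ft_force: [0.0, -0.7, 0.1]
width: 0.0856
```

```bash
python3 -c "
from h import *
shift([.445,-.09,.19],0)
a=imaging.snapshot('wrist');b=imaging.snapshot('top')
cv2.imwrite('pics/w7.png',np.hstack([a[:,100:500],cv2.resize(b[150:310,200:420],None,fx=1.8,fy=2.625)]))
"
```

```text
pos [ 0.4469 -0.3261  0.1896] shift mm [236.0182  -4.1871  -1.3742] roll -0.5558710913147044 cur yaw -0.5558710913147049 t 16.75
```

View pics/w7.png

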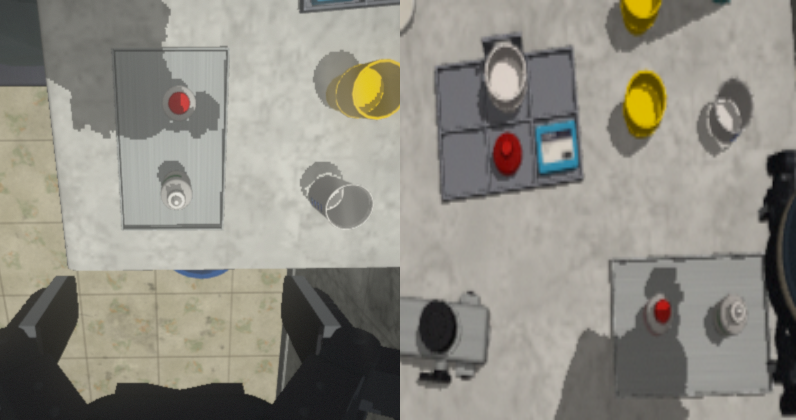

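Picture w7: both bottles stand upright in the steel tray (left half, caps at (179,103) and (176,200)) and the funnel is still in its bay. Next is the cap. I'll put the wrist camera straight above it.

>>> {"fn": "carry_out", "kwargs": {"rows": [0.05,0,0,0,0.1,0,0,0,0.15,0,0,0,0.2,0,0,0,0.243,-0.004,0,0,0.243,-0.004,0,0,0.243,-0.004,0,0,0.243,-0.004,0,0]}}

```text
clock: 17.85
eef_pos: [0.4429, -0.0832, 0.1852]
tcp_rot: [0.711, 0.703, -0.0, -0.0]
ft_force: [0.7, -0.5, 0.6]
width: 0.0858
```

```bash
python3 -c "
from h import *
p=imaging.camera_params('wrist');im=imaging.snapshot('wrist');cv2.imwrite('pics/w8.png',im)
b=blobs(im,(0,0,0),(180,255,48),150,(200,20,400,220));print(b)
for c,_ in b: print(cast(c,.099,p))
g=cv2.cvtColor(im,cv2.COLOR_BGR2GRAY)[:260]
h=cv2.HoughCircles(g,cv2.HOUGH_GRADIENT,1,30,param1=80,param2=22,minRadius=18,maxRadius=60);print(h)
for u in h[0][:6]:print(u,cast(u[:2],.099,p),cast(u[:2],.133,p))
shift([.4445,-.008,.06],0)
"
```

```text
[]
[[[280.5 103.5  26.7]
  [499.5 176.5  40.5]
  [449.5 226.5  43.6]
  [416.5 186.5  32.7]
  [417.5 235.5  28.9]
  [ 63.5 223.5  31.5]
  [502.5   5.5  22.3]]]
[280.5 103.5  26.7] [ 0.4443 -0.0047  0.099 ] [ 0.4442 -0.005   0.133 ]
[499.5 176.5  40.5] [ 0.6112 -0.0597  0.099 ] [ 0.5896 -0.053   0.133 ]
[449.5 226.5  43.6] [ 0.5783 -0.0998  0.099 ] [ 0.5609 -0.0879  0.133 ]
[416.5 186.5  32.7] [ 0.5486 -0.0669  0.099 ] [ 0.535  -0.0592  0.133 ]
[417.5 235.5  28.9] [ 0.5536 -0.1072  0.099 ] [ 0.5394 -0.0943  0.133 ]
[ 63.5 223.5  31.5] [ 0.2703 -0.094   0.099 ] [ 0.2927 -0.0828  0.133 ]
pos [ 0.4429 -0.0831  0.1853] shift mm [ 75.14     0.8111 125.2773] roll -0.6576267896914227 cur yaw -0.6576267896914244 t 17.9
```

View pics/w8.png

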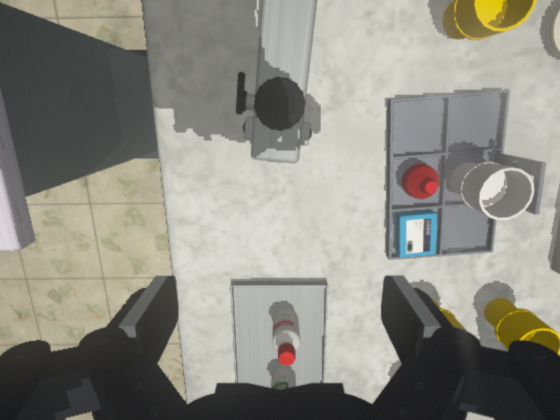

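Picture w8: the black cap is at (280,104), which gives (0.444,-0.005). The kit tray looks undisturbed. I'll grip the cap across the bar.

>>> {"fn": "carry_out", "kwargs": {"rows": [0.04,0.001,0,0,0.078,0.001,0.0,0,0.078,0.001,0.04,0,0.078,0.001,0.08,0,0.078,0.001,0.115,0,0.078,0.001,0.135,0,0.078,0.001,0.147,0,0.078,0.001,0.147,0,0.078,0.001,0.147,0]}}

```text
clock: 19.02
eef_pos: [0.4455, -0.0041, 0.0394]
tcp_rot: [0.711, 0.704, 0.0, 0.0]
ft_force: [0.3, 0.3, 0.1]
width: 0.0856
```

```bash
python3 -c "
from h import *
shift([.444,-.005,.038],0)
print(ctrl.read_state()['ft_force'])
"
```

```text
pos [ 0.4455 -0.0041  0.0394] shift mm [-0.9033 -1.4492  1.3697] roll -0.5659920324762056 cur yaw -0.5659920324762058 t 19.025
[0.2708 0.3018 0.1174]
```

>>> {"fn": "carry_out", "kwargs": {"rows": [0,-0.001,0.001,0,0,-0.001,0.001,0,0,-0.001,0.001,0,0,-0.001,0.001,0,0,-0.001,0.001,0,0,-0.001,0.001,0], "grip": 255, "squeeze": 25}}

```text
clock: 19.77
eef_pos: [0.4441, -0.004, 0.0381]
tcp_rot: [0.71, 0.704, 0.0, 0.0]
ft_force: [-0.6, -0.8, 6.2]
width: 0.0356
```

>>> {"fn": "carry_out", "kwargs": {"rows": [0,0,-0.01,0,0,0,-0.025,0,0,0,-0.045,0,0,0,-0.08,0,0,0,-0.12,0,0,0,-0.12,0]}}

```text
clock: 20.52
eef_pos: [0.4456, -0.0037, 0.1607]
tcp_rot: [0.711, 0.704, 0.002, 0.002]
ft_force: [0.0, -0.5, -0.5]
width: 0.0357
```

```bash
python3 -c "
from h import *
s=ctrl.read_state();print(s['ft_force'],s['width'])
shift([.582,-.027,.13],0)
"
```

```text
[ 0.012  -0.4676 -0.4534] 0.035695117788844107
pos [ 0.4456 -0.0037  0.1607] shift mm [-21.9459 136.4273  31.4821] roll -0.5600145220585941 cur yaw -0.5600145220586004 t 20.525
```

>>> {"fn": "carry_out", "kwargs": {"rows": [-0.008,0.045,0,0,-0.016,0.09,0,0,-0.023,0.136,0.0,0,-0.023,0.136,0.04,0,-0.023,0.136,0.08,0,-0.023,0.136,0.12,0,-0.023,0.136,0.145,0,-0.023,0.136,0.16,0,-0.023,0.136,0.16,0,-0.023,0.136,0.16,0]}}

```text
clock: 21.78
eef_pos: [0.5803, -0.0282, -0.0014]
tcp_rot: [0.71, 0.704, 0.0, 0.0]
ft_force: [-1.0, 1.0, 0.0]
width: 0.0358
```

```bash
python3 -c "
from h import *
s=ctrl.read_state();print(s['ft_force'],s['width'])
shift([.581,-.027,-.020],0)
"
```

```text
[-1.0148  0.9642  0.0032] 0.035785147491322326
pos [ 0.5803 -0.0282 -0.0014] shift mm [ 1.1844  0.6454 18.6163] roll -0.5437247387527507 cur yaw -0.5437247387527476 t 21.775
```

>>> {"fn": "carry_out", "kwargs": {"rows": [0.001,0,0.008,0,0.001,0,0.012,0,0.001,0,0.015,0,0.001,0,0.017,0,0.001,0,0.017,0]}}

```text
clock: 22.4
eef_pos: [0.5797, -0.0273, -0.0194]
tcp_rot: [0.71, 0.704, -0.0, -0.0]
ft_force: [-0.2, 0.0, -0.4]
width: 0.0357
```

>>> {"fn": "carry_out", "kwargs": {"rows": [0,0,0.002,0,0,0,0.002,0,0,0,0.002,0]}}

```text
clock: 22.78
eef_pos: [0.5797, -0.0273, -0.0212]
tcp_rot: [0.71, 0.704, 0.0, 0.0]
ft_force: [0.2, 0.1, -0.6]
width: 0.0357
```

No contact yet. I'll go 2 mm further and then release.

>>> {"fn": "carry_out", "kwargs": {"rows": [0,0,0.001,0,0,0,0.002,0,0,0,0.002,0]}}

```text
clock: 23.15
eef_pos: [0.5796, -0.0272, -0.0234]
tcp_rot: [0.71, 0.704, -0.0, -0.0]
ft_force: [0.3, -0.0, -0.3]
width: 0.0362
```

>>> {"fn": "carry_out", "kwargs": {"rows": [0,0,0,0,0,0,0,0,0,0,0,0,0,0,0,0,0,0,0,0,0,0,-0.03,0,0,0,-0.08,0,0,0,-0.13,0,0,0,-0.18,0,0,0,-0.2,0], "grip": 0}}

```text
clock: 24.4
eef_pos: [0.5809, -0.027, 0.18]
tcp_rot: [0.71, 0.704, 0.001, 0.001]
ft_force: [0.9, -0.0, -1.0]
width: 0.0859
```

```bash
python3 -c "
from h import *
s=ctrl.read_state();print(s['ft_force'],s['width'])
shift([.637,-.150,.18],0)
"
```

```text
[ 0.9303 -0.0111 -0.9532] 0.08585062959177166
pos [ 0.5809 -0.027   0.18  ] shift mm [-122.4547   57.2894    0.2443] roll -0.5428149815728363 cur yaw -0.5428149815728315 t 24.4
```

>>> {"fn": "carry_out", "kwargs": {"rows": [-0.045,0.02,0,0,-0.09,0.04,0,0,-0.125,0.057,0.0,0,-0.125,0.057,0.0,0,-0.125,0.057,0.0,0]}}

```text
clock: 25.02
eef_pos: [0.6352, -0.152, 0.1765]
tcp_rot: [0.71, 0.704, 0.0, -0.0]
ft_force: [-0.2, 0.4, 0.4]
width: 0.0857
```

```bash
cat >> h.py <<'E'
def circ(z,roi,rmin,rmax,name,p2=25):
    p=imaging.camera_params('wrist');im=imaging.snapshot('wrist');cv2.imwrite('pics/'+name+'.png',im)
    x0,y0,x1,y1=roi;g=cv2.cvtColor(im,cv2.COLOR_BGR2GRAY)[y0:y1,x0:x1]
    h=cv2.HoughCircles(cv2.resize(g,None,fx=2,fy=2),cv2.HOUGH_GRADIENT,1,16,param1=80,param2=p2,minRadius=rmin*2,maxRadius=rmax*2)
    for u in ([] if h is None else h[0][:5]):
        q=u/2+[x0,y0,0];d=(p['cam_to_world'][2,3]-z);print(q,cast(q[:2],z,p),'radius mm',q[2]*d/349*1e3*.956)
    return im,p
E
python3 -c "
from h import *
circ(.071,(220,40,340,170),20,45,'w9')
shift([.637,-.078,.18],np.pi/2)
"
```

```text
[281.75 111.25  29.1 ] [ 0.6375 -0.0789  0.071 ] radius mm 22.56662720418243
[289.75 110.75  35.2 ] [ 0.6437 -0.0786  0.071 ] radius mm 27.297088810693428
[289.75 119.25  33.7 ] [ 0.6437 -0.085   0.071 ] radius mm 26.133860619540943
[275.75 117.25  22.9 ] [ 0.6327 -0.0834  0.071 ] radius mm 17.758616755770372
[273.75 108.75  20.95] [ 0.6313 -0.077   0.071 ] radius mm 16.246420994744824
pos [ 0.6353 -0.1514  0.1767] shift mm [73.4314  1.1334 -3.2005] roll 89.54104279906763 cur yaw -0.45895720093238074 t 25.075
```

>>> {"fn": "carry_out", "kwargs": {"rows": [0.037,0.002,0,-10,0.0735,0.002,0,-20,0.0735,0.002,0,-30,0.0735,0.002,0,-40,0.0735,0.002,0,-50,0.0735,0.002,0,-60,0.0735,0.002,0,-70,0.0735,0.002,0,-80,0.0735,0.002,0,-90,0.0735,0.002,0,-90]}}

```text
clock: 26.32
eef_pos: [0.6379, -0.0782, 0.1769]
tcp_rot: [0.004, 1.0, 0.0, 0.0]
ft_force: [-0.2, -0.1, 0.3]
width: 0.0854
```

```bash
python3 -c "
from h import *
shift([.6375,-.0789,.004],np.pi/2)
s=ctrl.read_state();print(s['joint_positions'],R.from_quat(s['tcp_rot']).as_matrix())
"
```

```text
pos [ 0.6379 -0.0782  0.1769] shift mm [  0.4139  -0.7991 172.9348] roll -0.5005933010755663 cur yaw 89.49940669892443 t 26.325
[ 0.546   0.6595 -0.8733  1.5369  0.5287  1.1953  1.141 ] [[-1.      0.0087  0.    ]
 [ 0.0087  1.      0.0005]
 [ 0.      0.0005 -1.    ]]
```

>>> {"fn": "carry_out", "kwargs": {"rows": [0,-0.001,0.04,0,0,-0.001,0.08,0,0,-0.001,0.12,0,0,-0.001,0.145,0,0,-0.001,0.16,0,0,-0.001,0.171,0,0,-0.001,0.171,0,0,-0.001,0.171,0]}}

```text
clock: 27.32
eef_pos: [0.6388, -0.0802, 0.0067]
tcp_rot: [0.005, 1.0, -0.0, 0.001]
ft_force: [0.2, 0.3, -0.3]
width: 0.0858
```

>>> {"fn": "carry_out", "kwargs": {"rows": [0,0,0,0,0,0,0,0,0,0,0,0,0,0,0,0,0,0,0,0,0,0,0,0], "grip": 255, "squeeze": 40}}

```text
clock: 28.08
eef_pos: [0.6386, -0.0807, 0.0064]
tcp_rot: [0.005, 1.0, -0.0, 0.0]
ft_force: [-1.1, -2.2, 6.1]
width: 0.0453
```

```bash
python3 -c "
from h import *
shift([.6375,-.0789,.15],np.pi/2)
s=ctrl.read_state();print(s['ft_force'],s['width'])
"
```

```text
pos [ 0.6386 -0.0807  0.0064] shift mm [   0.9933    1.6679 -143.6258] roll -0.5621705197894729 cur yaw 89.43782948021052 t 28.075
[-1.0543 -2.1639  6.1102] 0.04530857874363596
```

>>> {"fn": "carry_out", "kwargs": {"rows": [0,0,-0.02,0,0,0,-0.06,0,0,0,-0.11,0,0.03,0,-0.16,10,0.06,0,-0.16,20,0.09,-0.001,-0.16,30,0.12,-0.001,-0.16,40,0.15,-0.001,-0.16,50,0.175,-0.002,-0.16,60,0.194,-0.002,-0.16,70]}}

```text
clock: 29.32
eef_pos: [0.4432, -0.0801, 0.1668]
tcp_rot: [0.58, 0.815, 0.0, 0.0]
ft_force: [0.1, -0.2, -0.1]
width: 0.0454
```

>>> {"fn": "carry_out", "kwargs": {"rows": [0,0,0,10,0,0,0,20,0,0,0,20,0,0,0,20]}}

```text
clock: 29.82
eef_pos: [0.4443, -0.0801, 0.1662]
tcp_rot: [0.709, 0.705, 0.0, 0.0]
ft_force: [0.4, 0.5, 0.1]
width: 0.0458
```

```bash
python3 -c "
from h import *
s=ctrl.read_state();print(s['ft_force'],s['width'])
for k in range(2): im,p=circ(.093,(220,50,340,170),8,45,'w10',18)
shift([.444,-.005,.12],0)
cv2.imwrite('pics/w10c.png',cv2.resize(im[30:330,120:440],None,fx=2,fy=2))
"
```

```text
[0.3839 0.547  0.0598] 0.04577037355846951
[269.25 107.25  34.8 ] [ 0.4376 -0.0042  0.093 ] radius mm 23.900515695783927
[278.25 107.25  25.95] [ 0.4437 -0.0042  0.093 ] radius mm 17.822368222345606
[273.75 136.25  32.55] [ 0.4405 -0.0237  0.093 ] radius mm 22.35522369881616
[277.75 108.25  19.1 ] [ 0.4434 -0.0049  0.093 ] radius mm 13.11011748796071
[268.75 113.75  36.7 ] [ 0.4372 -0.0085  0.093 ] radius mm 25.190644617848978
[269.25 104.25  26.85] [ 0.4376 -0.0023  0.093 ] radius mm 18.429667671334958
[278.75 119.25  35.1 ] [ 0.444  -0.0122  0.093 ] radius mm 24.09241333154151
[283.25 101.75  20.15] [ 0.4472 -0.0007  0.093 ] radius mm 13.830830214934677
pos [ 0.4443 -0.0804  0.1659] shift mm [75.3382 -0.7672 45.9225] roll -0.384957586082551 cur yaw -0.38495758608255665 t 29.925
```

View pics/w10c.png

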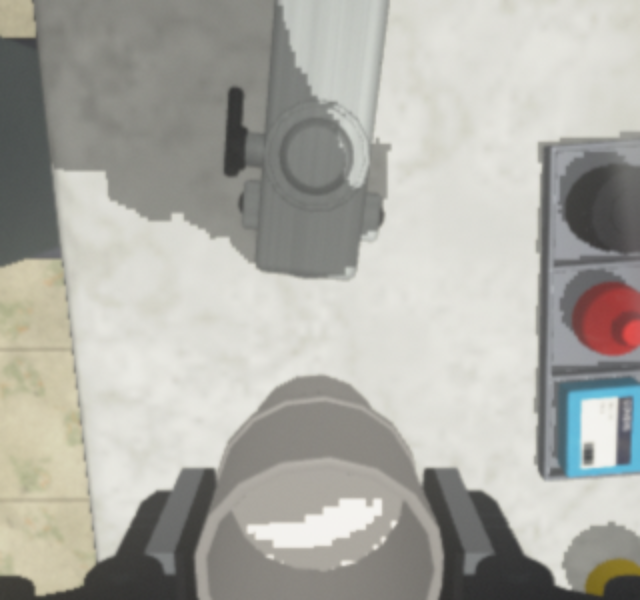

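Picture w10c: the spigot ring is at crop (316,155), which gives (0.4437,-0.0045). The cap stands in its bay and the funnel is held upright. I'll move over the spigot.

>>> {"fn": "carry_out", "kwargs": {"rows": [0.04,-0.001,0,0,0.075,-0.001,0,0,0.075,-0.001,0.02,0,0.075,-0.001,0.04,0,0.075,-0.001,0.06,0,0.075,-0.001,0.06,0,0.075,-0.001,0.06,0]}}

```text
clock: 30.8
eef_pos: [0.4442, -0.0053, 0.1063]
tcp_rot: [0.71, 0.704, 0.0, 0.0]
ft_force: [0.0, -0.2, 0.3]
width: 0.0454
```

```bash
python3 -c "
from h import *
s=ctrl.read_state();print(s['ft_force'],s['width'])
shift([.4437,-.0055,.0964],0)
"
```

```text
[ 0.0138 -0.1927  0.2623] 0.04542777899651484
pos [ 0.4442 -0.0053  0.1063] shift mm [-0.1638 -0.5405  9.8922] roll -0.4992577699220832 cur yaw -0.49925776992207715 t 30.8
```

>>> {"fn": "carry_out", "kwargs": {"rows": [0,0,0.005,0,0,0,0.01,0,0,0,0.015,0,0,0,0.015,0]}}

```text
clock: 31.3
eef_pos: [0.4438, -0.0056, 0.0904]
tcp_rot: [0.71, 0.704, -0.0, -0.0]
ft_force: [0.7, -1.3, -0.7]
width: 0.0459
```

>>> {"fn": "carry_out", "kwargs": {"rows": [0,0,0.004,0,0,0,0.008,0,0,0,0.012,0,0,0,0.012,0]}}

```text
clock: 31.8
eef_pos: [0.4442, -0.0058, 0.0785]
tcp_rot: [0.711, 0.704, 0.0, 0.0]
ft_force: [3.0, -3.6, -3.0]
width: 0.0456
```

>>> {"fn": "carry_out", "kwargs": {"rows": [0,0,0.003,0,0,0,0.006,0,0,0,0.006,0]}}

```text
clock: 32.17
eef_pos: [0.4444, -0.0058, 0.0727]
tcp_rot: [0.711, 0.704, 0.0, 0.0]
ft_force: [3.8, -4.2, -1.4]
width: 0.046
```

>>> {"fn": "carry_out", "kwargs": {"rows": [-0.001,0.001,0,0,-0.001,0.001,0.001,0,-0.001,0.001,0.002,0,-0.001,0.001,0.002,0]}}

```text
clock: 32.67
eef_pos: [0.4446, -0.0065, 0.0706]
tcp_rot: [0.71, 0.704, -0.0, -0.0]
ft_force: [0.4, -1.3, -0.2]
width: 0.0455
```

>>> {"fn": "carry_out", "kwargs": {"rows": [0,0,0.002,0,0,0,0.003,0,0,0,0.003,0]}}

```text
clock: 33.05
eef_pos: [0.4446, -0.0066, 0.0685]
tcp_rot: [0.71, 0.704, -0.0, 0.0]
ft_force: [-4.3, -2.5, 20.6]
width: 0.0457
```

>>> {"fn": "carry_out", "kwargs": {"rows": [0,0,0.001,0,0,0,0.001,0]}}

```text
clock: 33.3
eef_pos: [0.4446, -0.0066, 0.0681]
tcp_rot: [0.71, 0.704, -0.0, 0.001]
ft_force: [-8.6, -1.6, 32.2]
width: 0.0456
```

>>> {"fn": "carry_out", "kwargs": {"rows": [0,0,-0.002,0,0,0,-0.002,0]}}

```text
clock: 33.55
eef_pos: [0.4445, -0.0067, 0.0685]
tcp_rot: [0.711, 0.704, -0.0, -0.0]
ft_force: [-1.8, -2.0, 0.3]
width: 0.0453
```

>>> {"fn": "carry_out", "kwargs": {"rows": [0,0,0,0,0,0,0,0,0,0,0,0,0,0,0,0,0,0,0,0,0,0,-0.03,0,0,0,-0.07,0,0,0,-0.11,0,0,0,-0.14,0], "grip": 0}}

```text
clock: 34.67
eef_pos: [0.4451, -0.0064, 0.2104]
tcp_rot: [0.71, 0.704, 0.0, 0.0]
ft_force: [0.7, -0.1, -0.2]
width: 0.0856
```

```bash
python3 -c "
from h import *
shift([.447,-.2475,.2],0)
a=imaging.snapshot('wrist');b=imaging.snapshot('scene');c=imaging.snapshot('top')
cv2.imwrite('pics/t11.png',c)
p=imaging.camera_params('scene');T=np.linalg.inv(p['cam_to_world'])
x0,y0=180,190
cc=cv2.resize(b[y0:y0+130,x0:x0+150],None,fx=4,fy=4,interpolation=cv2.INTER_CUBIC)
for z in (.065,.133):
    q=p['camera_matrix']@(T[:3,:3]@np.array([.4437,-.005,z])+T[:3,3]);u=(q[:2]/q[2]-[x0,y0])*4;print(u);cv2.circle(cc,(int(u[0]),int(u[1])),3,(0,0,255),-1)
cv2.imwrite('pics/s11.png',cc)
"
```

```text
pos [ 0.4451 -0.0064  0.2104] shift mm [-241.087     4.1661   10.4436] roll -0.5393589271693962 cur yaw -0.5393589271694006 t 34.675
[392.3956 261.671 ]
[393.505  121.1281]
```

View pics/s11.png

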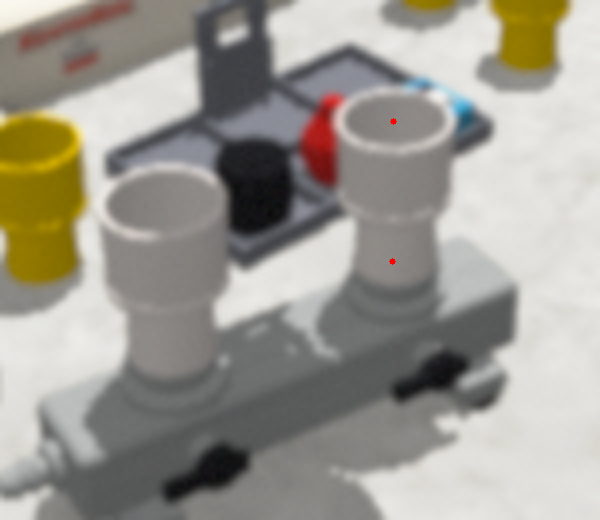

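Picture s11: the funnel stands on the spigot just as the fixed one does, skirt on the collar, and the cap is flat in the front left bay. Now I'll return the reagent.

>>> {"fn": "carry_out", "kwargs": {"rows": [-0.05,0.001,0,0,-0.1,0.001,0,0,-0.15,0.002,0,0,-0.2,0.002,0,0,-0.241,0.003,0,0,-0.241,0.003,0.04,0,-0.241,0.003,0.08,0,-0.241,0.003,0.08,0]}}

```text
clock: 35.83
eef_pos: [0.4431, -0.2465, 0.1257]
tcp_rot: [0.71, 0.704, -0.001, -0.003]
ft_force: [0.6, 0.0, 0.7]
width: 0.0855
```

```bash
python3 -c "
from h import *
shift([.448,-.247,-.005],0)
"
```

```text
pos [ 0.4431 -0.2465  0.1257] shift mm [ -0.9352   5.7425 130.6464] roll -0.515771462683624 cur yaw -0.5157714626836184 t 35.825
```

>>> {"fn": "carry_out", "kwargs": {"rows": [0,0.003,0.04,0,0,0.003,0.08,0,0,0.003,0.11,0,0,0.003,0.125,0,0,0.003,0.132,0,0,0.003,0.132,0,0,0.003,0.132,0]}}

```text
clock: 36.7
eef_pos: [0.4492, -0.2478, -0.0023]
tcp_rot: [0.71, 0.704, 0.0, 0.001]
ft_force: [-0.3, 0.3, -1.1]
width: 0.0859
```

>>> {"fn": "carry_out", "kwargs": {"rows": [0,0,0,0,0,0,0,0,0,0,0,0,0,0,0,0,0,0,0,0,0,0,0,0], "grip": 255, "squeeze": 30}}

```text
clock: 37.45
eef_pos: [0.4487, -0.2476, -0.003]
tcp_rot: [0.71, 0.704, -0.0, 0.0]
ft_force: [-0.5, 0.9, 5.1]
width: 0.0281
```

>>> {"fn": "carry_out", "kwargs": {"rows": [0,0,-0.03,0,0,0,-0.07,0,0,0,-0.12,0,0,0,-0.12,0]}}

```text
clock: 37.95
eef_pos: [0.4507, -0.2483, 0.1198]
tcp_rot: [0.711, 0.704, 0.001, 0.003]
ft_force: [0.7, -0.1, -1.5]
width: 0.0284
```

```bash
python3 -c "
from h import *
shift([.633,-.029,-.003],0)
"
```

```text
pos [ 0.4507 -0.2483  0.1198] shift mm [221.4439 179.5113 123.1926] roll -0.5622303224623217 cur yaw -0.5622303224623223 t 37.95
```

>>> {"fn": "carry_out", "kwargs": {"rows": [0.037,0.03,0,0,0.074,0.06,0,0,0.111,0.09,0,0,0.148,0.12,0,0,0.185,0.15,0,0,0.221,0.18,0,0,0.221,0.18,0.03,0,0.221,0.18,0.06,0,0.221,0.18,0.08,0,0.221,0.18,0.08,0]}}

```text
clock: 39.2
eef_pos: [0.6287, -0.0283, 0.034]
tcp_rot: [0.71, 0.704, -0.002, -0.002]
ft_force: [-0.1, 0.1, -0.7]
width: 0.0284
```

```bash
python3 -c "
from h import *
shift([.633,-.029,-.002],0)
"
```

```text
pos [ 0.6287 -0.0283  0.034 ] shift mm [-0.7038  4.5101 35.9417] roll -0.5150572617203284 cur yaw -0.5150572617203253 t 39.2
```

The cap stands close in front of this bay. I'll place the bottle slightly further back (x≈0.640) and open only to about 40 mm.

>>> {"fn": "carry_out", "kwargs": {"rows": [0,0.008,0.01,0,0,0.008,0.02,0,0,0.008,0.028,0,0,0.008,0.033,0,0,0.008,0.033,0,0,0.008,0.033,0]}}

```text
clock: 39.95
eef_pos: [0.6389, -0.0283, 0.0041]
tcp_rot: [0.71, 0.704, 0.0, 0.0]
ft_force: [0.2, 0.9, -2.1]
width: 0.0282
```

>>> {"fn": "carry_out", "kwargs": {"rows": [0,0.001,0.003,0,0,0.001,0.006,0,0,0.001,0.006,0]}}

```text
clock: 40.33
eef_pos: [0.64, -0.0283, -0.0019]
tcp_rot: [0.71, 0.704, 0.0, 0.0]
ft_force: [-0.8, 0.1, 3.6]
width: 0.0277
```

>>> {"fn": "carry_out", "kwargs": {"rows": [0,0,0.001,0,0,0,0.001,0]}}

```text
clock: 40.58
eef_pos: [0.64, -0.0284, -0.002]
tcp_rot: [0.71, 0.704, 0.0, 0.0]
ft_force: [-3.4, -0.4, 12.3]
width: 0.0285
```

Contact with the floor. I'll release partly and lift.

>>> {"fn": "carry_out", "kwargs": {"rows": [0,0,-0.001,0,0,0,-0.001,0,0,0,-0.001,0,0,0,-0.001,0], "grip": 135}}

```text
clock: 41.08
eef_pos: [0.6396, -0.0284, -0.0024]
tcp_rot: [0.71, 0.704, -0.0, -0.0]
ft_force: [0.7, -0.5, -0.4]
width: 0.0397
```

>>> {"fn": "carry_out", "kwargs": {"rows": [0,0,-0.02,0,0,0,-0.05,0,0,0,-0.09,0,0,0,-0.13,0,0,0,-0.13,0]}}

```text
clock: 41.7
eef_pos: [0.642, -0.0279, 0.1327]
tcp_rot: [0.71, 0.704, 0.003, 0.002]
ft_force: [0.4, 0.3, -0.3]
width: 0.0402
```

```bash
python3 -c "
from h import *
shift([.445,-.325,.127],0)
im=imaging.snapshot('top');p=imaging.camera_params('top')
b=blobs(im,(0,150,60),(10,255,255),10,(215,160,310,230));print(b,cast(b[0][0],.072,p))
"
```

```text
pos [ 0.642  -0.0279  0.1327] shift mm [-298.9374 -194.2091    4.1698] roll -0.5479683609918721 cur yaw -0.5479683609918743 t 41.7Traceback (most recent call last):
  File "<string>", line 5, in <module>
    b=blobs(im,(0,150,60),(10,255,255),10,(215,160,310,230));print(b,cast(b[0][0],.072,p))
                                                                          ~^^^
IndexError: list index out of range
```

>>> {"fn": "carry_out", "kwargs": {"rows": [-0.043,-0.028,0,0,-0.086,-0.056,0,0,-0.128,-0.084,0,0,-0.171,-0.112,0,0,-0.214,-0.14,0,0,-0.257,-0.168,0,0,-0.298,-0.195,0,0,-0.298,-0.195,0,0,-0.298,-0.195,0.02,0,-0.298,-0.195,0.02,0], "grip": 0}}

```text
clock: 43.0
eef_pos: [0.4411, -0.3232, 0.1065]
tcp_rot: [0.71, 0.704, -0.0, -0.002]
ft_force: [-0.3, 0.0, -0.0]
width: 0.0857
```

```bash
python3 -c "
from h import *
shift([.445,-.325,-.003],0)
im=imaging.snapshot('top');p=imaging.camera_params('top')
for c,_ in blobs(im,(0,150,60),(10,255,255),10,(215,160,310,230)):print(c,_,cast(c,.072,p))
"
```

```text
pos [ 0.4411 -0.3232  0.1065] shift mm [ -2.0294   4.1511 109.4887] roll -0.48474680136116716 cur yaw -0.48474680136116804 t 43.0
[232.5 177.5] [229, 174, 8, 8, 54] [ 0.6397 -0.0291  0.072 ]
[259.2 208. ] [252, 201, 15, 16, 186] [ 0.5746 -0.0818  0.072 ]
```

>>> {"fn": "carry_out", "kwargs": {"rows": [-0.002,0.002,0.03,0,-0.002,0.002,0.07,0,-0.002,0.002,0.095,0,-0.002,0.002,0.107,0,-0.002,0.002,0.111,0,-0.002,0.002,0.111,0,-0.002,0.002,0.111,0]}}

```text
clock: 43.92
eef_pos: [0.4444, -0.3269, -0.0024]
tcp_rot: [0.711, 0.704, 0.0, 0.001]
ft_force: [-0.7, -0.3, -0.6]
width: 0.0856
```

>>> {"fn": "carry_out", "kwargs": {"rows": [0,0,0,0,0,0,0,0,0,0,0,0,0,0,0,0,0,0,0,0,0,0,0,0], "grip": 255, "squeeze": 30}}

```text
clock: 44.68
eef_pos: [0.444, -0.3266, -0.0031]
tcp_rot: [0.71, 0.704, 0.0, 0.0]
ft_force: [-0.2, 0.8, 4.9]
width: 0.0287
```

>>> {"fn": "carry_out", "kwargs": {"rows": [0,0,-0.03,0,0,0,-0.07,0,0,0,-0.12,0,0,0,-0.12,0]}}

```text
clock: 45.18
eef_pos: [0.4457, -0.3275, 0.12]
tcp_rot: [0.711, 0.704, 0.001, 0.003]
ft_force: [-0.2, -0.6, -0.5]
width: 0.0289
```

```bash
python3 -c "
from h import *
shift([.645,-.128,-.002],0)
"
```

```text
pos [ 0.4457 -0.3275  0.12  ] shift mm [201.8366 196.6811 122.2757] roll -0.5613339939990295 cur yaw -0.5613339939990284 t 45.175
```

>>> {"fn": "carry_out", "kwargs": {"rows": [0.034,0.033,0,0,0.068,0.067,0,0,0.101,0.1,0,0,0.135,0.134,0,0,0.168,0.167,0,0,0.2,0.2,0,0,0.2,0.2,0.03,0,0.2,0.2,0.06,0,0.2,0.2,0.08,0,0.2,0.2,0.08,0]}}

```text
clock: 46.42
eef_pos: [0.6443, -0.1283, 0.0347]
tcp_rot: [0.71, 0.704, -0.001, -0.001]
ft_force: [0.0, 0.4, -0.4]
width: 0.0286
```

```bash
python3 -c "
from h import *
shift([.645,-.128,-.002],0)
"
```

```text
pos [ 0.6443 -0.1283  0.0347] shift mm [ 0.295   0.8185 36.6901] roll -0.5351125877463174 cur yaw -0.535112587746312 t 46.425
```

>>> {"fn": "carry_out", "kwargs": {"rows": [0,0,0.012,0,0,0,0.024,0,0,0,0.031,0,0,0,0.034,0,0,0,0.034,0,0,0,0.034,0]}}

```text
clock: 47.18
eef_pos: [0.646, -0.1284, 0.0031]
tcp_rot: [0.71, 0.704, 0.0, 0.0]
ft_force: [0.2, -1.1, 0.4]
width: 0.0285
```

>>> {"fn": "carry_out", "kwargs": {"rows": [0,0,0.001,0,0,0,0.003,0,0,0,0.004,0,0,0,0.004,0]}}

```text
clock: 47.68
eef_pos: [0.6457, -0.1284, -0.0014]
tcp_rot: [0.71, 0.704, -0.0, -0.0]
ft_force: [-0.8, -0.0, -0.2]
width: 0.0284
```

>>> {"fn": "carry_out", "kwargs": {"rows": [0,0,0.001,0,0,0,0.001,0]}}

```text
clock: 47.92
eef_pos: [0.6459, -0.1284, -0.002]
tcp_rot: [0.71, 0.704, 0.0, 0.0]
ft_force: [-0.7, 1.0, 3.0]
width: 0.0287
```

>>> {"fn": "carry_out", "kwargs": {"rows": [0,0,0,0,0,0,0,0,0,0,0,0,0,0,0,0], "grip": 135}}

```text
clock: 48.42
eef_pos: [0.6457, -0.1284, -0.0023]
tcp_rot: [0.71, 0.704, -0.0, -0.0]
ft_force: [0.2, 0.8, -0.5]
width: 0.0403
```

>>> {"fn": "carry_out", "kwargs": {"rows": [0,0,-0.02,0,0,0,-0.05,0,0,0,-0.09,0,0,0,-0.13,0,0,0,-0.13,0,-0.05,-0.04,-0.15,0,-0.1,-0.08,-0.17,0,-0.15,-0.12,-0.18,0,-0.2,-0.16,-0.18,0,-0.2,-0.16,-0.18,0]}}

```text
clock: 49.68
eef_pos: [0.4799, -0.3314, 0.1781]
tcp_rot: [0.713, 0.701, -0.001, 0.0]
ft_force: [0.9, 0.8, -0.0]
width: 0.04
```

```bash
python3 -c "
from h import *
a=imaging.snapshot('top');b=imaging.snapshot('scene')
print(ctrl.read_state()['eef_pos'])
cv2.imwrite('pics/f.png',np.hstack([cv2.resize(a[160:300,140:320],(400,311)),cv2.resize(b[170:310,170:350],(400,311))]))
p=imaging.camera_params('top')
for c,_ in blobs(a,(0,150,60),(10,255,255),10,(215,160,310,230)):print(c,_,cast(c,.072,p))
print(blobs(a,(0,0,0),(180,255,48),50,(215,165,262,230)))
"
```

```text
[ 0.4825 -0.3284  0.178 ]
[232.5 177.5] [229, 174, 8, 8, 54] [ 0.6397 -0.0291  0.072 ]
[259.2 208. ] [252, 201, 15, 16, 185] [ 0.5746 -0.0818  0.072 ]
[(array([253.5, 170.1]), [246, 166, 16, 9, 86]), (array([234.9, 210.7]), [226, 201, 18, 20, 273])]
```

View pics/f.png

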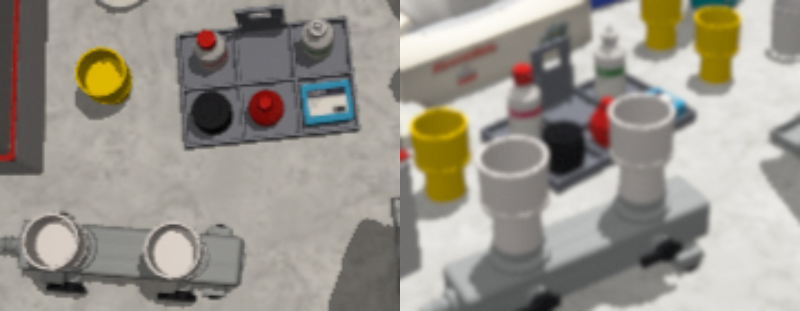

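The last picture shows both bottles upright in their own bays, the cap flat in the front left bay, the funnel seated like the fixed one, and the bulb and box in place. I'll hand it in.

```bash
python3 -c "
from h import *
p=imaging.camera_params('top');print(cast((234.9,210.7),.03,p))
print(ctrl.sign_off())
"
```

```text
[ 0.5792 -0.029   0.03  ]
the job is handed in; nothing more can be done
None
```

The job is done and handed in at about 50 s of the 134 s allowed. Both bottles went to the steel tray, the cap into the front left bay, and the funnel onto the spigot. Then both bottles went back to their own bays.

**Last checks:**
- **Funnel:** it was pressed with 20 to 32 N. The tool stopped rigidly at the height I had worked out for a fully seated funnel. The pictures show it standing like the fixed one.
- **Cap:** it measured (0.579, -0.029), against a bay middle of about (0.581, -0.027).
- **Reagent:** it stands about 10 mm from where it started. I set it slightly further back so the fingers would clear the cap.
- **Dropper:** it stands about 6 mm from where it started, going by the release pose.
- **Other things:** the rubber bulb and blue box look undisturbed. I saw no sign the beaker had moved but did not measure it.

**What went wrong or disagreed:**
- My first move was given in mm instead of m. The per-row limits kept it harmless.
- The fingertips stood about 30 mm higher than the stated TCP suggested. The first close therefore only touched the reagent's neck, and I gripped it again lower.
- The top and wrist cameras disagreed by about 3 mm in y. I used the wrist values.

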